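# Start the tray sealer

## Task

Start the white tray sealer with your closed fingertips: push the wide rocker fully over to on by pressing down its raised half, the one away from you, then do the same with the narrow rocker, then press the round button fully in and keep it held down; the program finishes while the fingertips are still holding it in. Leave the square button alone, and do not pick up or shift the things standing round the machine.

Things in the scene. Friction and masses are not known exactly. Their poses are not given: they have to be found in the camera images.
- sealer: white bench tray sealer, fixed, 270 mm deep (x), 290 mm wide (y); origin on the table under its centre, x to its back, y to its left. The front deck with the four switch plates is 50 mm high; behind it a nest with a food tray (top about 61 mm high) begins 58 mm behind the plates' centre line, and a film roll at the back stands 125 mm high
- wide_module: a steel plate, 84 mm front to back, 58 mm across, 6 mm thick, on the sealer's front deck; origin at the centre of its underside, x to the back of the sealer, y to the sealer's left, z up. The four such plates stand in a row, 65 mm apart, in any order. Carries the wide rocker (42 mm wide, 66 mm long front to back), whose pivot line runs along y, 11 mm above the plate's underside, at the plate's centre
- narrow_module: a steel plate, 84 mm front to back, 58 mm across, 6 mm thick, on the sealer's front deck; origin at the centre of its underside, x to the back of the sealer, y to the sealer's left, z up. The four such plates stand in a row, 65 mm apart, in any order. Carries the narrow rocker (18 mm wide, 66 mm long), otherwise like the wide one
- round_module: a steel plate, 84 mm front to back, 58 mm across, 6 mm thick, on the sealer's front deck; origin at the centre of its underside, x to the back of the sealer, y to the sealer's left, z up. The four such plates stand in a row, 65 mm apart, in any order. Carries the round button
- square_module: a steel plate, 84 mm front to back, 58 mm across, 6 mm thick, on the sealer's front deck; origin at the centre of its underside, x to the back of the sealer, y to the sealer's left, z up. The four such plates stand in a row, 65 mm apart, in any order. Carries the square button
- wide_rocker (a joint): the wide black rocker, 0 = off (far half raised about 20 degrees, near half level), 0.36 rad = on (far half pressed down until it lies level and the near half stands up). Grows as the far half goes down; it moves against light friction (3 to 6 N at the press point) and stays where it is left. Starts near 0
- narrow_rocker (a joint): the narrow black rocker, 0 = off (far half raised about 20 degrees, near half level), 0.36 rad = on (far half pressed down until it lies level and the near half stands up). Grows as the far half goes down; it moves against light friction (3 to 6 N at the press point) and stays where it is left. Starts near 0
- wide_rocker_press (a point): point on the upper face of the wide rocker's far half, 22 mm from the pivot along that face, in the middle of its width, where to press; moves with the rocker, and sinks about 8 mm from off to on, where this face lies level 61 mm above the table, 5 mm above its plate
- narrow_rocker_press (a point): the same point on the narrow rocker
- round_button (a joint): round black button, 34 mm across: 0 = out, 0.006 m = fully in (a stop); springs back; takes 1.7 N to start and 5 N to be fully in
- round_button_top (a point): centre of the round button's flat top, 70 mm above the table when out; moves with it
- square_button (a joint): square black button, 32 mm wide, travel 0.006 m, springs back like the round one; must not be pressed
- square_button_top (a point): centre of the square button's flat top, 70 mm above the table when out
- spice: a glass spice jar with a red cap, standing, 45 mm wide, 108 mm tall; origin under its centre
- marker: a white marker pen with red cap lying on the table, 128 mm long, 17 mm thick; origin under its centre
- kitchen_timer: a small white kitchen timer standing on its edge, 26x70x64 mm; origin under its centre
- tape: a tan roll of tape lying flat, 101 mm across, 18 mm high; origin under its centre

How it is judged:
By the outcome, as a careful person would: the job done as asked, in the order asked, and still so for the second after the job is handed in, while the arm keeps its last pose, push and grip.
It also fails if it takes over 42 s, if anything falls off the work surface, if the arm or the gripper's body presses on something with over 40 N, if the wrist force passes 120 N, or if a joint passes its speed limit or range.

## Robot

A 6-joint arm with a two-finger parallel gripper is mounted at the origin on the work surface; the furniture and walls round the work are solid. World frame = base frame: x ahead of the robot, y to its left, z up, the work surface at z = 0. Lengths are in m, angles in rad, forces in N, time in s.
With the tool pointing down it reaches from about 0.325 to 0.925 m from the base axis. Payload 3.1 kg.
Tool frame: the origin (TCP) lies at the very end of the fingers, on their centre line; the grasp point (between the pads) lies 19 mm behind it; z points along the fingers, y is the direction in which the jaws open and shut (so a half turn about z gives the same grasp; the last joint's range is limited). The gripper opens to 85 mm and grips with 20 to 120 N. Pads are 22 mm wide; open, the fingers measure 114 mm over their backs; the gripper's body (76 mm by 85 mm) begins 54 mm behind the grasp point. The pads swing forward as they close: fully open they stand 13 mm farther back than shut.
Start: joints at [-1.362, 0.217, 1.613, -0, 1.311, -0.112], TCP at [0.197, -0.593, 0.193] pointing down, gripper open.
Joint ranges: [-2.75, 2.75], [-0.78, 2.1], [0.31, 2.55], [-1.13, 4.27], [0.13, 2.63], [-2.58, 2.58]. Speed limits (rad/s): [2.79, 2.79, 3.14, 3.14, 3.14, 3.14].

## Interface

Orientations are given as a unit quaternion [x, y, z, w].
In Python, from plant import get_obs, capture, camera_model, r gives the robot as it stands.
- The arm moves only by the tool send_rows, never from a script. Its argument "increments" is a list that holds one entry, the list of rows, each a list of 6 numbers: the shift along the tool's x, y, z in cm, then the turn, a rotation vector about the tool's x, y, z in rad. A call has 1 to 20 rows; each row is the pose to reach, as a shift and turn from the pose measured when the call began, along the tool's axes at that moment; what a row does not reach only later rows make up. A row lasts 1/10 s, in which the tool goes at most 50 mm and 8.59 degrees, less where a joint would pass 70% of its speed; a pose out of reach is approached as far as the arm can. A call with a gripper value outside its range is refused whole. "fingers" is the opening, from 0 (shut) to 1 (fully open), set as the call begins (left out, the last holds). The fingers move at their own pace and stop on an object; "force" is the grip in N (left out, the last holds). Time passes only in rows, so rows that repeat a pose let the fingers close. It gives the time, the measured TCP pose, the force and the opening at its end, in the units of the state.
- get_obs(): the state, without advancing time (a new reading comes with each control period).
- capture(name): name is "scene" or "top" or "wrist"; returns the picture (400x640x3 uint8, red, green, blue); there is no depth.
- camera_model(name): a dict with "intrinsics" (3x3 intrinsics, pixels), "rvec" (rotation vector, rad) and "tvec" (3), from world to camera coordinates, as OpenCV has them. Camera axes: x right, y down, z forward; pixel columns grow to the right and rows downward; lengths in m; the calibration is good to about 2 mm. A picture is of the moment at which its call begins: read the wrist's pose just before it. camera_model takes no time and is no camera call; for the wrist camera it gives the pose at the moment of the call.
- r.finish_job(): hands the job in, once; it reports no verdict.
The state is a dict: "time": time; "joints": joint angles; "qd": joint speeds; "joint_torque": joint torques, N m; "tool_pos": TCP position; "orientation": TCP orientation; "ft_force": force on the tool from outside, world axes, zero at the start; "moment": the same for the moment, N m; "opening": finger opening in m.
Only numpy, scipy, OpenCV 4.12 (cv2) and the standard library are available. Lean on these libraries where they do the work, as an engineer would, in place of code of your own. Each camera call takes 0.05 s, during which the arm holds its last target.

## Working session

There is one attempt and no reset: what is moved stays moved. The work goes in short steps, Python scripts to look and compute and a tool call to move; the robot and the scene stay as the last step left them, time stands still between calls to the robot, and variables do not carry over. Pictures are saved under pics/ and viewed, and the job is handed in when it is done.

Besides the shell and the picture viewer there is one more tool, called after "Request:" by a JSON object that holds its "name" and its "arguments". send_rows: Moves the arm, as the interface text tells. Its arguments: {"type":"object","properties":{"increments":{"type":"array","items":{"type":"array","items":{"type":"array","items":{"type":"number"}}}},"fingers":{"type":"number"},"force":{"type":"number"}},"required":["increments"]}

```bash
mkdir -p pics; ls; python3 - <<'E'
from plant import get_obs, capture, camera_model, r
import cv2
print(get_obs())
for n in ["scene","top","wrist"]:
    im=capture(n); cv2.imwrite(f"pics/{n}0.png",im[:,:,::-1])
    m=camera_model(n); print(n,m)
E
```

```text
pics
{'time': 0.0, 'joints': array([-1.36217964e+00,  2.17741786e-01,  1.61492003e+00,  5.23891193e-05,
        1.31131734e+00, -1.12222716e-01]), 'qd': array([ 0.0009473 ,  0.00059969,  0.0005573 , -0.00015773, -0.00051321,
        0.00164943]), 'joint_torque': array([-1.40006389e-05, -3.96841443e+01, -3.03853548e+01,  1.49949472e-05,
        9.73312621e-03, -2.12857721e-06]), 'tool_pos': array([ 0.19693813, -0.59221064,  0.19188343]), 'orientation': array([ 9.87160706e-01,  1.59725753e-01, -3.22086730e-05, -1.19308626e-03]), 'ft_force': array([-0.43485193, -0.77023548,  0.51830158]), 'moment': array([0.02592576, 0.0360086 , 0.02748974]), 'opening': 0.08556402590207093}
scene {'intrinsics': array([[444.04457315,   0.        , 320.87532169],
       [  0.        , 444.04457315, 197.84769032],
       [  0.        ,   0.        ,   1.        ]]), 'rvec': array([ 0.64912903, -2.58827977,  1.23004763]), 'tvec': array([0.49986317, 0.20417861, 0.99613541])}
top {'intrinsics': array([[426.61604325,   0.        , 310.36345273],
       [  0.        , 426.61604325, 203.75232951],
       [  0.        ,   0.        ,   1.        ]]), 'rvec': array([ 2.15852388, -2.0509385 ,  0.21799822]), 'tvec': array([0.01454238, 0.58263693, 0.78366846])}
wrist {'intrinsics': array([[324.34912917,   0.        , 319.10471823],
       [  0.        , 324.34912917, 197.07509128],
       [  0.        ,   0.        ,   1.        ]]), 'rvec': array([-2.35530746,  1.70027819,  0.24281828]), 'tvec': array([-0.62406051, -0.0351688 ,  0.3783136 ])}
```

View pics/top0.png

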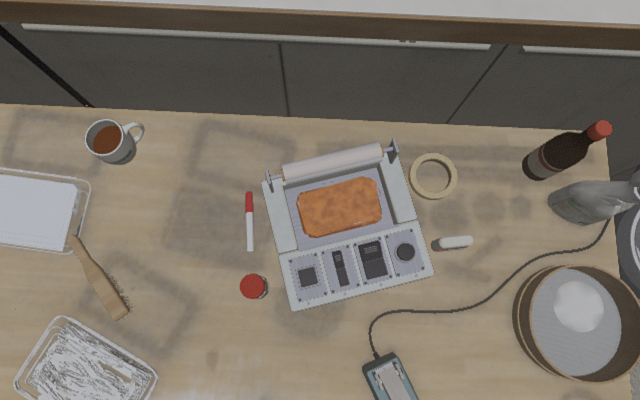

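View pics/scene0.png

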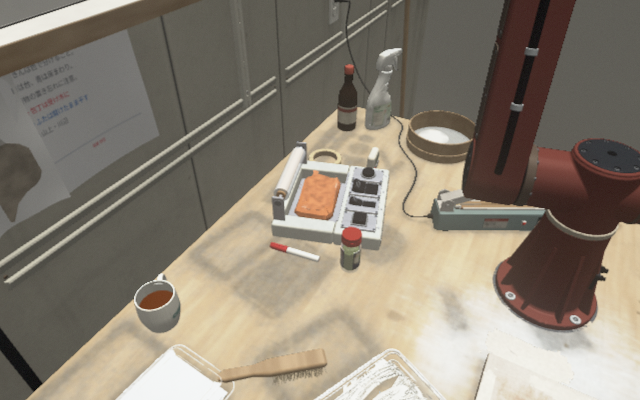

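View pics/wrist0.png

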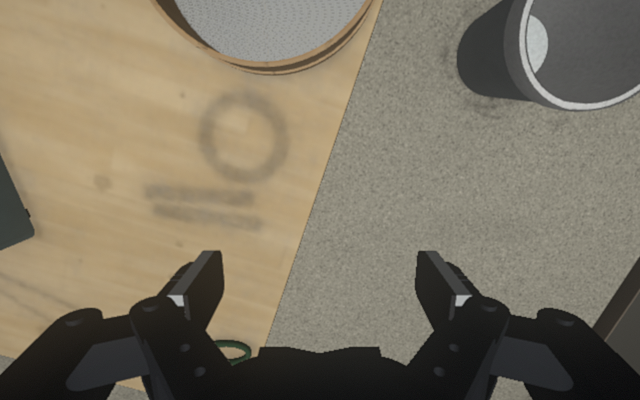

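The top view shows the plates in order from the left: square (307,277), narrow (340,267), wide (373,259) and round (405,252). The near side is at the bottom of the picture. I'll measure their positions next.

```bash
cat > h.py <<'E'
import numpy as np, cv2
from plant import get_obs, capture, camera_model, r
def ray(m,uv,z):
    K=m["intrinsics"];R=cv2.Rodrigues(m["rvec"])[0];t=m["tvec"]
    c=-R.T@t; d=R.T@np.linalg.inv(K)@np.array([uv[0],uv[1],1.]); s=(z-c[2])/d[2]; return c+s*d
E
python3 - <<'E'
from h import *
im=cv2.imread("pics/top0.png"); m=camera_model("top")
c=im[215:315,255:445]; cv2.imwrite("pics/topc.png",cv2.resize(c,None,fx=4,fy=4,interpolation=cv2.INTER_CUBIC))
g=cv2.cvtColor(im,cv2.COLOR_BGR2GRAY)
mask=((g<75)*255).astype(np.uint8); mask[:220]=0;mask[312:]=0;mask[:,:280]=0;mask[:,435:]=0
n,l,st,ce=cv2.connectedComponentsWithStats(mask)
for i in range(1,n):
    if st[i,4]>40: print(st[i],ce[i],ray(m,ce[i],.066))
print("cam",ray(m,(320,200),0))
E
```

```text
[358 241  29  38 642] [372.48753894 260.53115265] [ 0.47508647 -0.08055005  0.066     ]
[397 244  18  16 229] [405.10917031 251.56331878] [ 0.49549591 -0.14297594  0.066     ]
[332 251  17  35 263] [340.07224335 268.77946768] [ 0.45623282 -0.01900171  0.066     ]
[298 268  19  19 233] [307.12875536 276.60085837] [0.43827598 0.04311268 0.066     ]
[391 310  44   2  57] [410.78947368 310.73684211] [ 0.38523517 -0.15406409  0.066     ]
cam [0.60392524 0.02494827 0.        ]
```

View pics/topc.png

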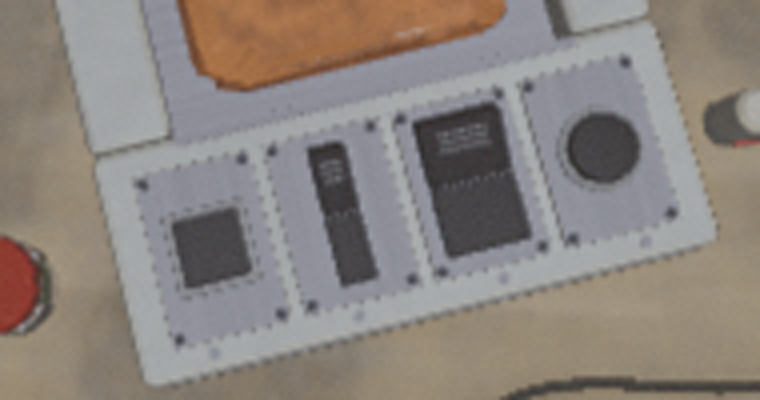

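```bash
python3 - <<'E'
from h import *
m=camera_model("top")
P=lambda u,v,z: ray(m,(255+(u+.5)/4-.5,215+(v+.5)/4-.5),z)[:2]
S={"sq":[(142,185),(241,158),(281,313),(179,340)],"nar":[(271,151),(371,126),(412,279),(311,306)],"wide":[(400,118),(497,92),(543,246),(441,272)],"rnd":[(528,87),(625,62),(671,213),(572,239)]}
C={}
for k,v in S.items():
    q=[P(*p,.057) for p in v]; C[k]=np.mean(q,0); print(k,C[k])
    fx=(q[0]+q[1]-q[2]-q[3])/2; print("  x-dir yaw",np.degrees(np.arctan2(fx[1],fx[0])),np.linalg.norm(fx))
d=C["sq"]-C["rnd"]; yaw=np.arctan2(d[1],d[0])-np.pi/2; print("spacing",np.linalg.norm(d)/3,"yaw",np.degrees(yaw))
rb=P(602,147,.07); sb=P(212,248,.07); print("round",rb,"sq",sb); d=sb-rb; print(np.linalg.norm(d)/3, np.degrees(np.arctan2(d[1],d[0]))-90)
xd=np.array([np.cos(yaw),np.sin(yaw)])
o=get_obs()
from scipy.spatial.transform import Rotation as R
Rt=R.from_quat(o["orientation"]).as_matrix(); print(Rt, xd)
for k in C: print(k,"press+22mm",C[k]+.022*xd)
# finger depth
E
```

```text
sq [0.4385289  0.04290498]
  x-dir yaw 17.152245882334377 0.0759310148599233
nar [ 0.4577044  -0.01922783]
  x-dir yaw 17.016484279027914 0.07600776385464585
wide [ 0.47700138 -0.08112906]
  x-dir yaw 17.145115251758625 0.07667372880850928
rnd [ 0.49558304 -0.14341439]
  x-dir yaw 17.006881114356155 0.07596753042122271
spacing 0.0649530471733064 yaw 17.02547265552337
round [ 0.49540432 -0.14214726] sq [0.43810259 0.04212448]
0.0643251854940876 17.27377132330578
[[ 9.48979018e-01  3.15338946e-01 -4.15846301e-04]
 [ 3.15339144e-01 -9.48977054e-01  1.94308873e-03]
 [ 2.18102955e-04 -1.97508305e-03 -9.99998026e-01]] [0.95617468 0.29279683]
sq press+22mm [0.45956474 0.04934651]
nar press+22mm [ 0.47874024 -0.0127863 ]
wide press+22mm [ 0.49803722 -0.07468752]
rnd press+22mm [ 0.51661888 -0.13697286]
```

Request:
{"name": "send_rows", "arguments": {"increments": [[[3.74,-3.3,0,0,0,0.002],[7.48,-6.6,0,0,0,0.004],[11.22,-9.9,0,0,0,0.006],[14.96,-13.2,0,0,0,0.008],[18.7,-16.5,0,0,0,0.01],[22.45,-19.8,0,0,0,0.012],[26.2,-23.1,0,0,0,0.014],[29.9,-26.4,0,0,0,0.016],[33.7,-29.7,0,0,0,0.018],[37.4,-33,0,0,0,0.02],[41.2,-36.3,0,0,0,0.022],[44.9,-39.6,0,0,0,0.022],[44.9,-39.6,0,0,0,0.022],[44.9,-39.6,0,0,0,0.022],[44.9,-39.6,0,0,0,0.022],[44.9,-39.6,0,0,0,0.022]]], "fingers": 0, "force": 60}}

```text
time: 1.75
tool_pos: [0.4975, -0.0764, 0.1928]
orientation: [0.989, 0.148, -0.0, -0.001]
ft_force: [-0.0, 0.4, 0.0]
opening: -0.0
```

```bash
cat > g.py <<'E'
from h import *
from scipy.spatial.transform import Rotation as R
def go(target):
    o=get_obs(); Rt=R.from_quat(o["orientation"]).as_matrix()
    d=np.array(target)-o["tool_pos"]; print("tool shift cm",np.round(100*Rt.T@d,2),"pos",np.round(o["tool_pos"],4),"yaw",np.degrees(np.arctan2(Rt[1,0],Rt[0,0])),"F",np.round(o["ft_force"],1),"t",o["time"])
E
python3 - <<'E'
from g import *
for n in ["scene","wrist"]:
    cv2.imwrite(f"pics/{n}1.png",capture(n)[:,:,::-1])
im=cv2.imread("pics/scene1.png")[120:260,260:420]; cv2.imwrite("pics/scene1c.png",cv2.resize(im,None,fx=4,fy=4,interpolation=cv2.INTER_CUBIC))
go([.498,-.0747,.08])
E
```

```text
tool shift cm [ 0.08 -0.13 11.29] pos [ 0.4977 -0.0764  0.1929] yaw 16.978252035055284 F [-0.1  0.3 -0.8] t 1.85
```

View pics/wrist1.png

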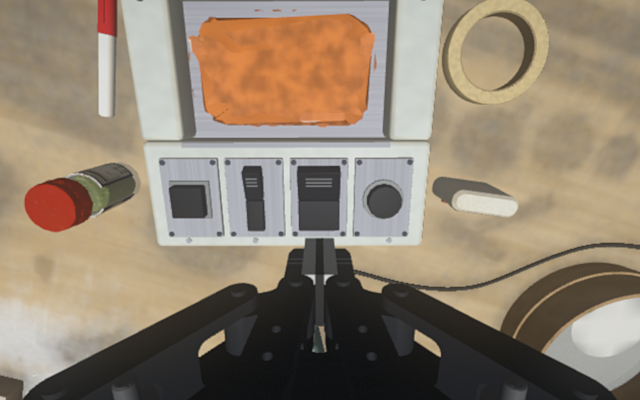

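View pics/scene1c.png

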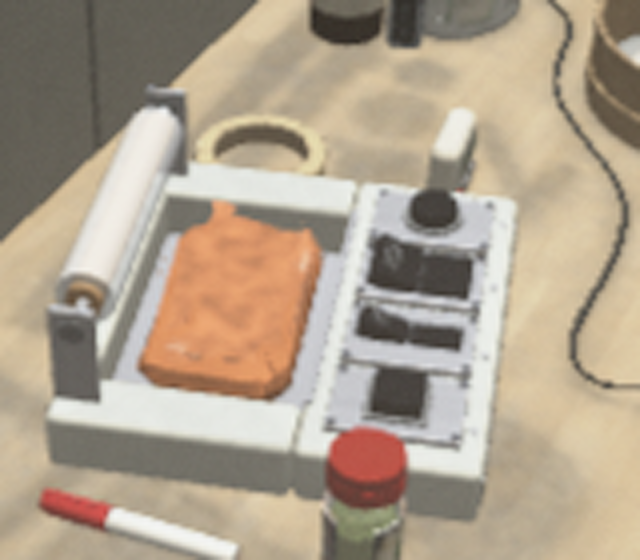

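```bash
python3 - <<'E'
from g import *
im=cv2.imread("pics/scene1.png"); m=camera_model("scene")
p=get_obs()["tool_pos"]; print(cv2.projectPoints(p[None],m["rvec"],m["tvec"],m["intrinsics"],None)[0], "cam",-cv2.Rodrigues(m["rvec"])[0].T@m["tvec"])
w=camera_model("wrist"); print("wrist cam",-cv2.Rodrigues(w["rvec"])[0].T@w["tvec"])
# plate screws in wrist picture
for k,v in {"wide":[(295.5,162),(347.5,162),(347,234),(294,234)],"nar":[(229,163),(282,162),(281,234),(229.5,234)],"rnd":[(360,162),(409.5,161.5),(413,234),(359,234)]}.items():
    q=np.mean([ray(w,p,.057)[:2] for p in v],0); print(k,q)
print("rb",ray(w,(383,199),.07))
E
```

```text
[[[359.97789101 142.69789205]]] cam [0.1431552  0.80384039 0.78561127]
wrist cam [ 0.56534697 -0.05624102  0.37282915]
wide [ 0.47630408 -0.08473952]
nar [ 0.45661764 -0.02104027]
rnd [ 0.49549286 -0.14723252]
rb [ 0.49772678 -0.14125118  0.07      ]
```

View pics/scene1.png

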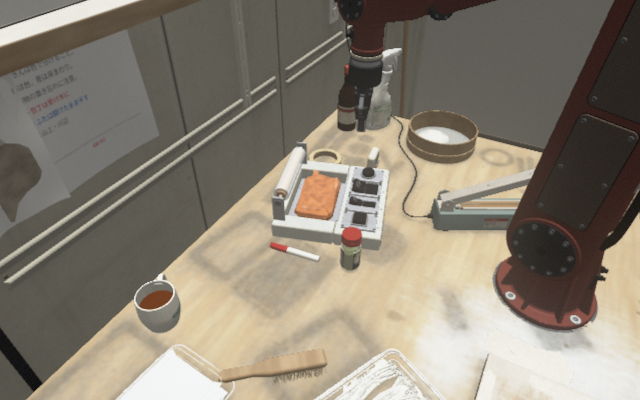

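```bash
python3 - <<'E'
import cv2
im=cv2.imread("pics/scene1.png")[80:180,300:420]; cv2.imwrite("pics/s1t.png",cv2.resize(im,None,fx=5,fy=5,interpolation=cv2.INTER_CUBIC))
E
```

```text
(no output)
```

View pics/s1t.png

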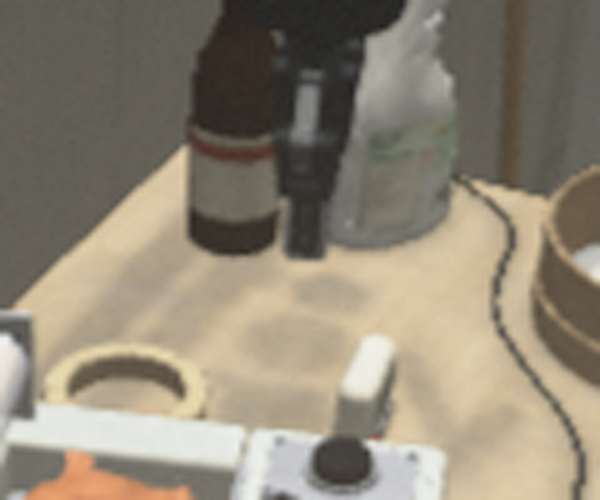

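```bash
python3 - <<'E'
from g import *
o=get_obs();p=o["tool_pos"];Rt=R.from_quat(o["orientation"]).as_matrix()
pts=[[.4955,-.1425,.07],[.438,.0422,.07],p,p-Rt[:,2]*.013,p-Rt[:,2]*.03]+[p+Rt@np.array([a,b,0]) for a in(-.011,.011) for b in(-.0145,.0145)]
for n in["scene","wrist"]:
    m=camera_model(n); print(n,np.round(cv2.projectPoints(np.array(pts),m["rvec"],m["tvec"],m["intrinsics"],None)[0][:,0],1).tolist())
im=cv2.imread("pics/wrist1.png")[220:380,240:400]; cv2.imwrite("pics/w1t.png",cv2.resize(im,None,fx=3.5,fy=3.5,interpolation=cv2.INTER_CUBIC))
E
```

```text
scene [[367.8, 169.5], [359.4, 215.0], [360.0, 142.7], [360.3, 138.2], [360.7, 132.2], [363.7, 146.3], [365.0, 140.1], [354.8, 145.3], [356.4, 139.2]]
wrist [[383.4, 201.5], [185.4, 202.5], [318.9, 227.2], [318.9, 235.8], [318.8, 249.0], [294.8, 244.3], [343.0, 244.2], [294.0, 209.6], [343.7, 209.6]]
```

View pics/w1t.png

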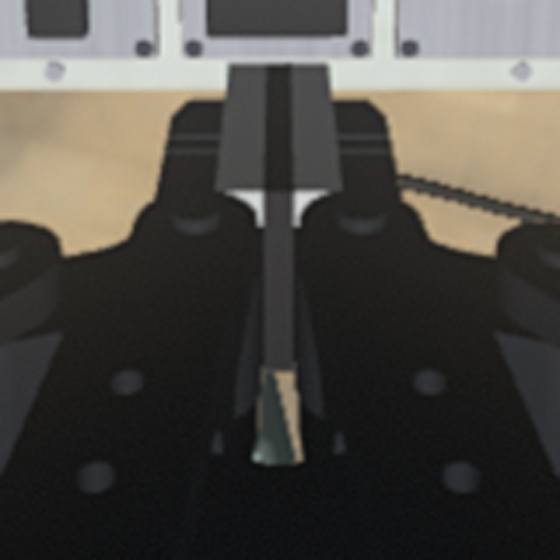

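```bash
python3 - <<'E'
from g import *
o=get_obs();p=o["tool_pos"];Rt=R.from_quat(o["orientation"]).as_matrix()
for x in(.011,.004,-.004,-.011):
  for z in(0,-.01,-.02,-.03):
    q=p+Rt@np.array([x,0,z]); s=[]
    for n in["wrist","scene"]:
        m=camera_model(n); s.append(np.round(cv2.projectPoints(q[None],m["rvec"],m["tvec"],m["intrinsics"],None)[0][0,0],1))
    print(x,z,s)
E
```

```text
0.011 0 [array([318.9, 209.6]), array([355.6, 142.2])]
0.011 -0.01 [array([318.8, 215.3]), array([355.8, 138.8])]
0.011 -0.02 [array([318.8, 221.6]), array([356. , 135.3])]
0.011 -0.03 [array([318.8, 228.7]), array([356.3, 131.8])]
0.004 0 [array([318.9, 220.9]), array([358.4, 142.5])]
0.004 -0.01 [array([318.9, 227.1]), array([358.6, 139.1])]
0.004 -0.02 [array([318.8, 234. ]), array([358.9, 135.6])]
0.004 -0.03 [array([318.8, 241.7]), array([359.1, 132.1])]
-0.004 0 [array([318.9, 233.5]), array([361.6, 142.9])]
-0.004 -0.01 [array([318.9, 240.3]), array([361.8, 139.4])]
-0.004 -0.02 [array([318.9, 247.8]), array([362.1, 135.9])]
-0.004 -0.03 [array([318.8, 256.2]), array([362.4, 132.4])]
-0.011 0 [array([318.9, 244.3]), array([364.4, 143.2])]
-0.011 -0.01 [array([318.9, 251.5]), array([364.6, 139.7])]
-0.011 -0.02 [array([318.9, 259.6]), array([364.9, 136.2])]
-0.011 -0.03 [array([318.9, 268.6]), array([365.2, 132.7])]
```

Request:
{"name": "send_rows", "arguments": {"increments": [[[0.08,-0.13,2,0,0,0],[0.08,-0.13,4,0,0,0],[0.08,-0.13,6,0,0,0],[0.08,-0.13,8,0,0,0],[0.08,-0.13,9.5,0,0,0],[0.08,-0.13,10.5,0,0,0],[0.08,-0.13,10.8,0,0,0],[0.08,-0.13,10.8,0,0,0]]]}}

```text
time: 2.65
tool_pos: [0.4978, -0.0751, 0.0849]
orientation: [0.989, 0.147, -0.0, -0.001]
ft_force: [-0.2, 0.1, -0.0]
opening: -0.0001
```

```bash
python3 - <<'E'
from g import *
for n,b in [("scene",(80,220,290,430)),("wrist",(140,300,220,420))]:
    a=capture(n)[:,:,::-1]; cv2.imwrite(f"pics/{n}2.png",a)
    cv2.imwrite(f"pics/{n}2c.png",cv2.resize(a[b[0]:b[1],b[2]:b[3]],None,fx=4,fy=4,interpolation=cv2.INTER_CUBIC))
go([.498,-.0747,.061])
E
```

```text
tool shift cm [-0.06 -0.06  2.48] pos [ 0.4987 -0.0751  0.0858] yaw 16.954951238309174 F [0.3 0.4 0.1] t 2.75
```

View pics/wrist2c.png

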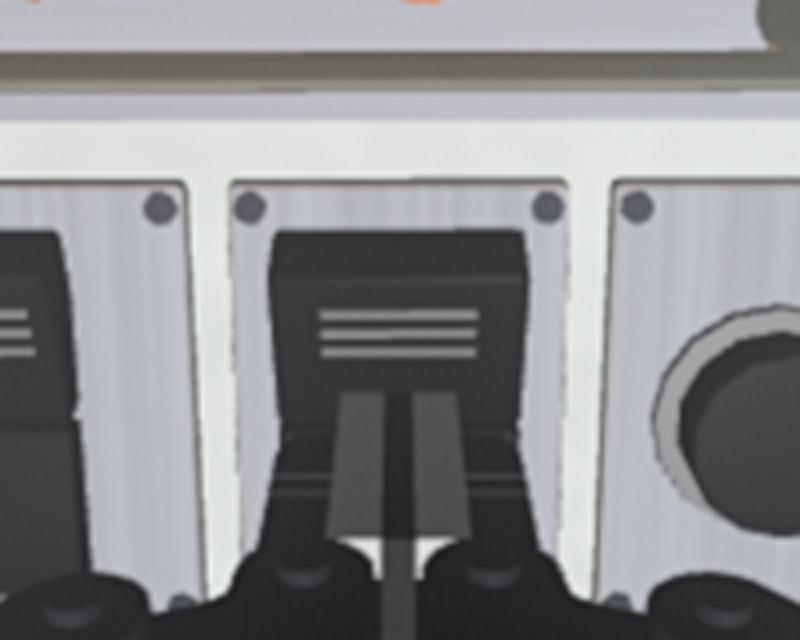

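View pics/scene2c.png

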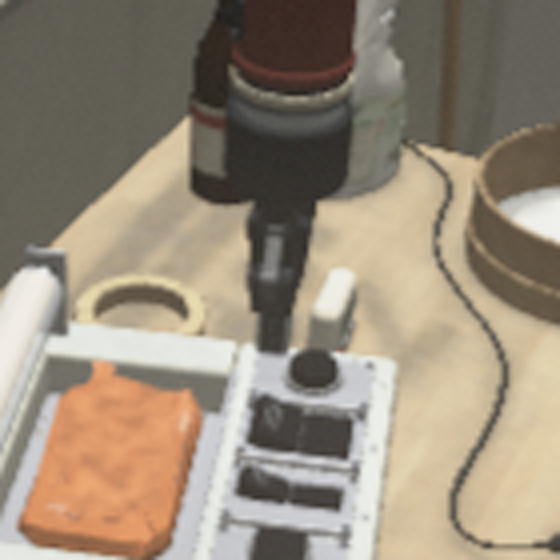

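```bash
python3 - <<'E'
from g import *
o=get_obs();p=o["tool_pos"];Rt=R.from_quat(o["orientation"]).as_matrix()
def Pm(n):
    m=camera_model(n); return m["intrinsics"]@np.c_[cv2.Rodrigues(m["rvec"])[0],m["tvec"]]
def tri(a,b):
    X=cv2.triangulatePoints(Pm("wrist"),Pm("scene"),np.array(a,float)[:,None],np.array(b,float)[:,None])[:,0]; X=X[:3]/X[3]
    return X
w=camera_model("wrist")
X=tri((320,238),(356.5,167.2)); print("tip front", X, "in tool",Rt.T@(X-p))
# consistency: round button, wide plate screws in wrist vs top
print("rb", tri((220+780/4,140+435/4),(290+313/4,80+365/4)))
for uv in [(249,208),(547,207),(637,207),(160,208)]:
    print(ray(w,(220+uv[0]/4,140+uv[1]/4),.057)[:2])
t=camera_model("top")
for uv in [(400,118),(497,92),(528,87),(371,126)]: print("top",ray(t,(255+uv[0]/4,215+uv[1]/4),.057)[:2])
E
```

```text
tip front [ 0.50311875 -0.07521748  0.11664414] in tool [ 0.00419792  0.00133246 -0.03079311]
rb [ 0.49443756 -0.14478716  0.06312093]
[ 0.50487734 -0.04769645]
[ 0.51950428 -0.09518082]
[ 0.52387027 -0.10953152]
[ 0.5005566  -0.03349452]
top [ 0.50532871 -0.04701144]
top [ 0.52053978 -0.09414502]
top [ 0.52378504 -0.10929252]
top [ 0.50068865 -0.03298088]
```

Request:
{"name": "send_rows", "arguments": {"increments": [[[0,0,0.4,0,0,0],[0,0,0.8,0,0,0],[0,0,1.1,0,0,0],[0,0,1.4,0,0,0],[0,0,1.6,0,0,0],[0,0,1.6,0,0,0]]]}}

```text
time: 3.35
tool_pos: [0.4984, -0.075, 0.0693]
orientation: [0.989, 0.147, 0.0, -0.001]
ft_force: [0.6, 0.5, 0.3]
opening: -0.0003
```

Request:
{"name": "send_rows", "arguments": {"increments": [[[0,0,0.15,0,0,0],[0,0,0.3,0,0,0],[0,0,0.45,0,0,0],[0,0,0.6,0,0,0],[0,0,0.8,0,0,0],[0,0,0.8,0,0,0]]]}}

```text
time: 3.95
tool_pos: [0.4981, -0.0749, 0.061]
orientation: [0.989, 0.147, -0.0, -0.001]
ft_force: [-0.6, 0.2, -0.1]
opening: -0.0001
```

```bash
python3 - <<'E'
from g import *
for n,b in [("scene",(100,220,300,430)),("wrist",(140,300,220,420))]:
    a=capture(n)[:,:,::-1]; cv2.imwrite(f"pics/{n}3.png",a)
    cv2.imwrite(f"pics/{n}3c.png",cv2.resize(a[b[0]:b[1],b[2]:b[3]],None,fx=4,fy=4,interpolation=cv2.INTER_CUBIC))
go([.498,-.0747,.061])
E
```

```text
tool shift cm [-0.02 -0.03  0.02] pos [ 0.4983 -0.0749  0.0612] yaw 16.959161602339456 F [ 0.2  0.5 -0.2] t 4.05
```

View pics/wrist3c.png

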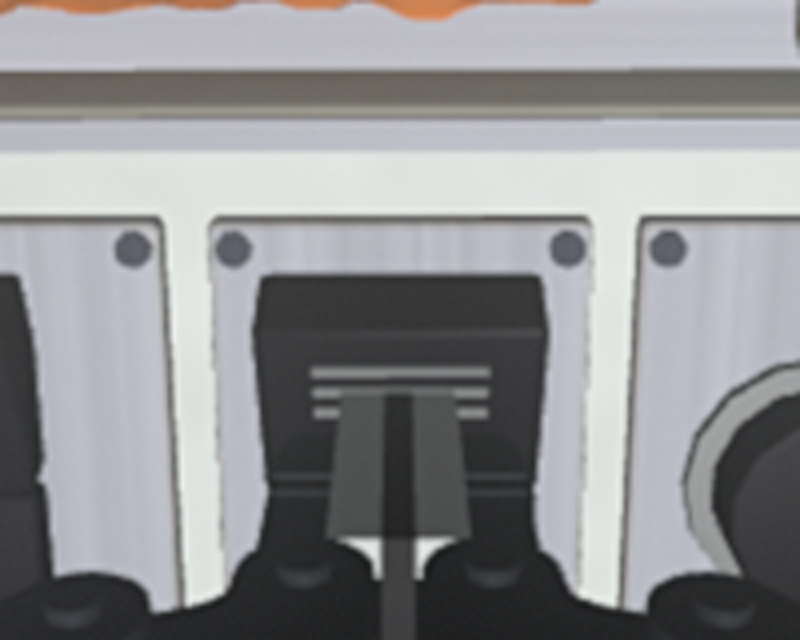

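View pics/scene3c.png

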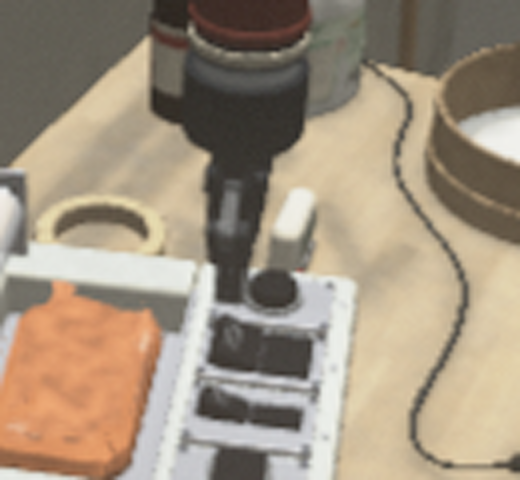

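The images and the lack of any contact force agree that the real fingertips are about 31 mm behind the reported TCP. I'll descend until they touch, watching the force.

Request:
{"name": "send_rows", "arguments": {"increments": [[[0.1,0,0.4,0,0,0],[0.1,0,0.8,0,0,0],[0.1,0,1.2,0,0,0],[0.1,0,1.5,0,0,0],[0.1,0,1.7,0,0,0],[0.1,0,1.7,0,0,0]]]}}

```text
time: 4.65
tool_pos: [0.4989, -0.0745, 0.0438]
orientation: [0.989, 0.147, -0.0, -0.001]
ft_force: [-0.8, 0.3, 0.5]
opening: 0.0003
```

```bash
python3 - <<'E'
from g import *
for n,b in [("scene",(100,220,300,430)),("wrist",(140,300,220,420))]:
    a=capture(n)[:,:,::-1]; cv2.imwrite(f"pics/{n}4.png",a)
    cv2.imwrite(f"pics/{n}4c.png",cv2.resize(a[b[0]:b[1],b[2]:b[3]],None,fx=4,fy=4,interpolation=cv2.INTER_CUBIC))
go([.498,-.0747,.030])
E
```

```text
tool shift cm [-0.13 -0.03  1.42] pos [ 0.4993 -0.0746  0.0442] yaw 16.959043902957106 F [ 1.  -0.6 -0.1] t 4.75
```

View pics/wrist4c.png

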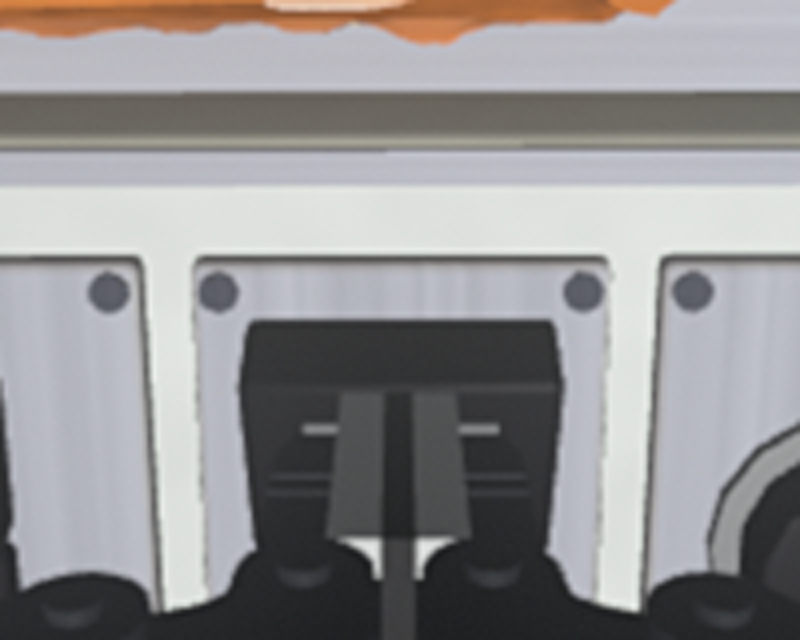

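View pics/scene4c.png

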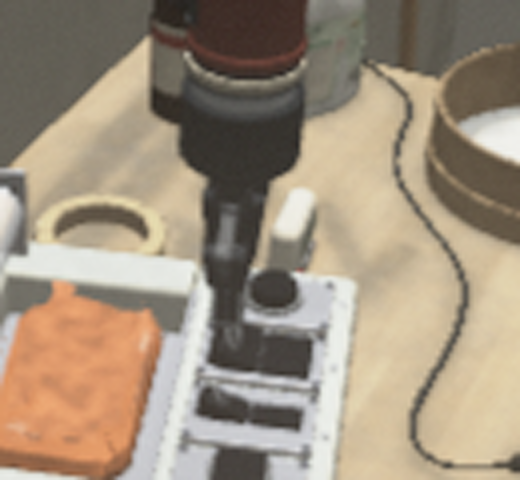

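Request:
{"name": "send_rows", "arguments": {"increments": [[[-0.1,0,0.2,0,0,0],[-0.1,0,0.4,0,0,0],[-0.1,0,0.6,0,0,0],[-0.1,0,0.7,0,0,0],[-0.1,0,0.7,0,0,0]]]}}

```text
time: 5.25
tool_pos: [0.4981, -0.0749, 0.037]
orientation: [0.989, 0.147, -0.0, -0.001]
ft_force: [0.3, -0.0, 0.3]
opening: 0.0001
```

Request:
{"name": "send_rows", "arguments": {"increments": [[[0,0,0.1,0,0,0],[0,0,0.2,0,0,0],[0,0,0.3,0,0,0],[0,0,0.4,0,0,0],[0,0,0.4,0,0,0]]]}}

```text
time: 5.75
tool_pos: [0.4985, -0.0748, 0.0332]
orientation: [0.989, 0.147, 0.0, -0.001]
ft_force: [0.1, -0.0, 0.5]
opening: 0.0002
```

```bash
python3 - <<'E'
from g import *
for n,b in [("scene",(100,220,300,430)),("wrist",(140,300,220,420))]:
    a=capture(n)[:,:,::-1]; cv2.imwrite(f"pics/{n}5.png",a)
    cv2.imwrite(f"pics/{n}5c.png",cv2.resize(a[b[0]:b[1],b[2]:b[3]],None,fx=4,fy=4,interpolation=cv2.INTER_CUBIC))
go([.498,-.0747,.030])
E
```

```text
tool shift cm [-0.04 -0.02  0.32] pos [ 0.4985 -0.0748  0.0332] yaw 16.95342294654528 F [0.2 0.8 1.5] t 5.85
```

View pics/wrist5c.png

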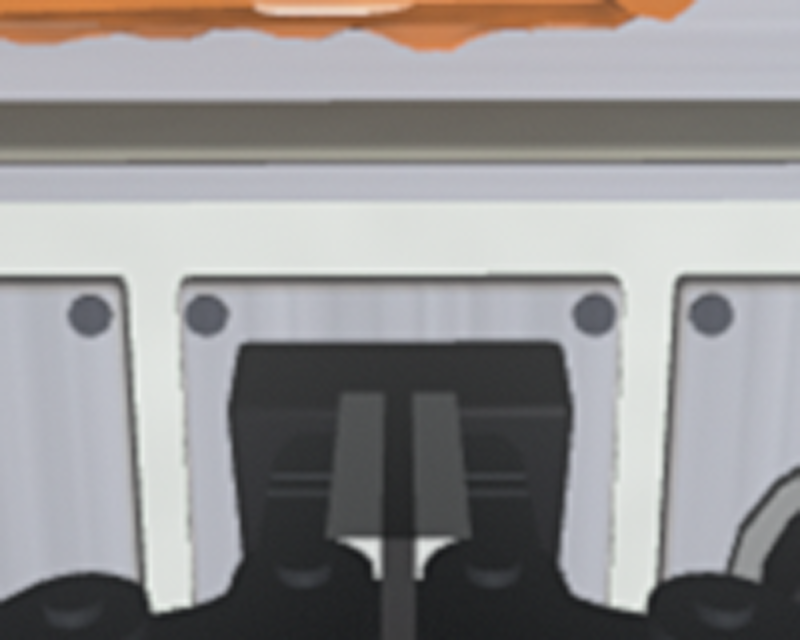

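View pics/scene5c.png

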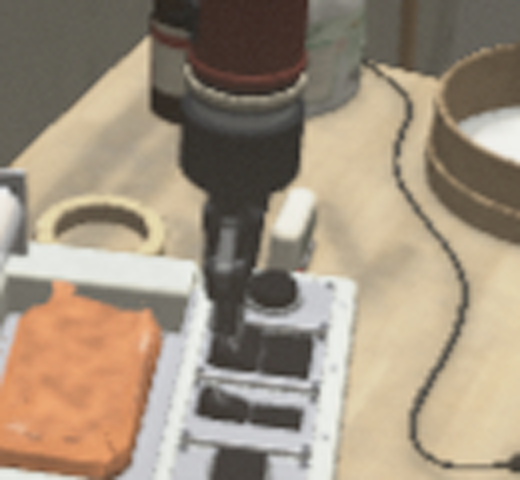

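Request:
{"name": "send_rows", "arguments": {"increments": [[[-0.2,0,0,0,0,0],[-0.3,0,0.1,0,0,0],[-0.3,0,0.2,0,0,0],[-0.3,0,0.3,0,0,0],[-0.3,0,0.4,0,0,0],[-0.3,0,0.5,0,0,0],[-0.3,0,0.5,0,0,0]]]}}

```text
time: 6.55
tool_pos: [0.4959, -0.0758, 0.0282]
orientation: [0.989, 0.147, 0.0, -0.001]
ft_force: [1.1, 0.1, 1.7]
opening: -0.0006
```

Request:
{"name": "send_rows", "arguments": {"increments": [[[0,0,0.1,0,0,0],[0,0,0.2,0,0,0],[0,0,0.3,0,0,0],[0,0,0.4,0,0,0],[0,0,0.4,0,0,0]]]}}

```text
time: 7.05
tool_pos: [0.4958, -0.0759, 0.024]
orientation: [0.989, 0.148, 0.0, -0.001]
ft_force: [1.0, 0.4, 1.0]
opening: -0.0
```

```bash
python3 - <<'E'
from g import *
for n,b in [("scene",(100,220,300,430)),("wrist",(140,300,220,420))]:
    a=capture(n)[:,:,::-1]; cv2.imwrite(f"pics/{n}6.png",a)
    cv2.imwrite(f"pics/{n}6c.png",cv2.resize(a[b[0]:b[1],b[2]:b[3]],None,fx=4,fy=4,interpolation=cv2.INTER_CUBIC))
go([.496,-.0755,.020])
E
```

```text
tool shift cm [ 0.04 -0.02  0.4 ] pos [ 0.4956 -0.0759  0.024 ] yaw 16.96655655537213 F [1.8 0.3 0.5] t 7.15
```

View pics/wrist6c.png

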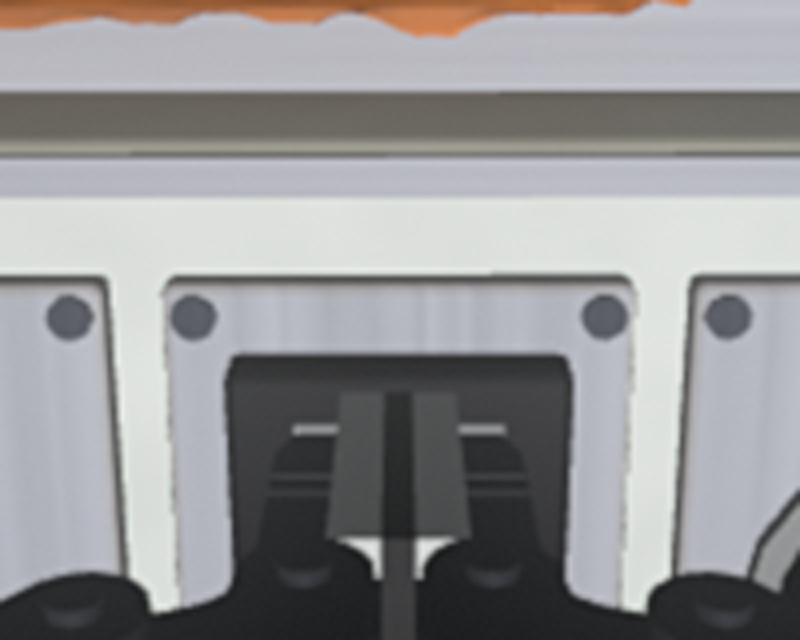

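View pics/scene6c.png

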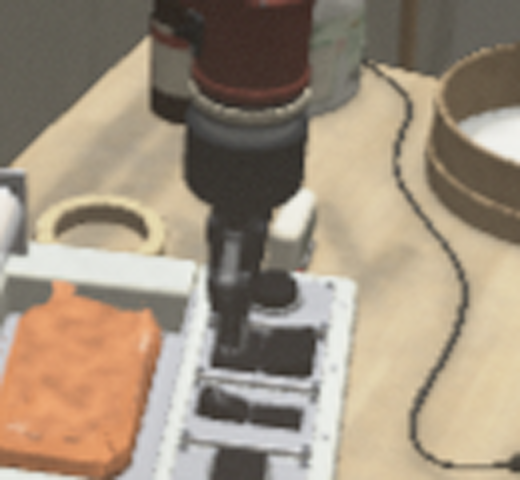

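The wide rocker is going down and is nearly level. I'll continue to the stop.

Request:
{"name": "send_rows", "arguments": {"increments": [[[0,0,0.1,0,0,0],[0,0,0.2,0,0,0],[0,0,0.3,0,0,0],[0,0,0.3,0,0,0]]]}}

```text
time: 7.55
tool_pos: [0.4958, -0.0759, 0.0227]
orientation: [0.989, 0.148, -0.0, -0.001]
ft_force: [-2.9, 2.9, 12.6]
opening: 0.0001
```

Request:
{"name": "send_rows", "arguments": {"increments": [[[0,0,0.2,0,0,0],[0,0,0.25,0,0,0],[0,0,0.25,0,0,0]]]}}

```text
time: 7.85
tool_pos: [0.4957, -0.0759, 0.0226]
orientation: [0.989, 0.148, -0.001, -0.001]
ft_force: [-5.8, 1.8, 18.0]
opening: 0.0001
```

Request:
{"name": "send_rows", "arguments": {"increments": [[[0,0,-1,0,0,0],[0,0,-2,0,0,0],[0,0,-3,0,0,0],[0,0,-4,0,0,0],[0,0,-4,0,0,0]]]}}

```text
time: 8.35
tool_pos: [0.4972, -0.0765, 0.0643]
orientation: [0.989, 0.148, 0.0, -0.0]
ft_force: [0.4, 0.5, -0.7]
opening: 0.0
```

```bash
python3 - <<'E'
from g import *
for n,b in [("scene",(100,220,300,430)),("wrist",(140,300,220,420))]:
    a=capture(n)[:,:,::-1]; cv2.imwrite(f"pics/{n}7.png",a)
    cv2.imwrite(f"pics/{n}7c.png",cv2.resize(a[b[0]:b[1],b[2]:b[3]],None,fx=4,fy=4,interpolation=cv2.INTER_CUBIC))
go([.4787-.002,-.0128-.0006,.064])
E
```

```text
tool shift cm [-0.01 -6.56 -0.1 ] pos [ 0.4959 -0.0761  0.0629] yaw 16.98995730195256 F [ 1.  -0.6  0.3] t 8.45
```

View pics/wrist7c.png

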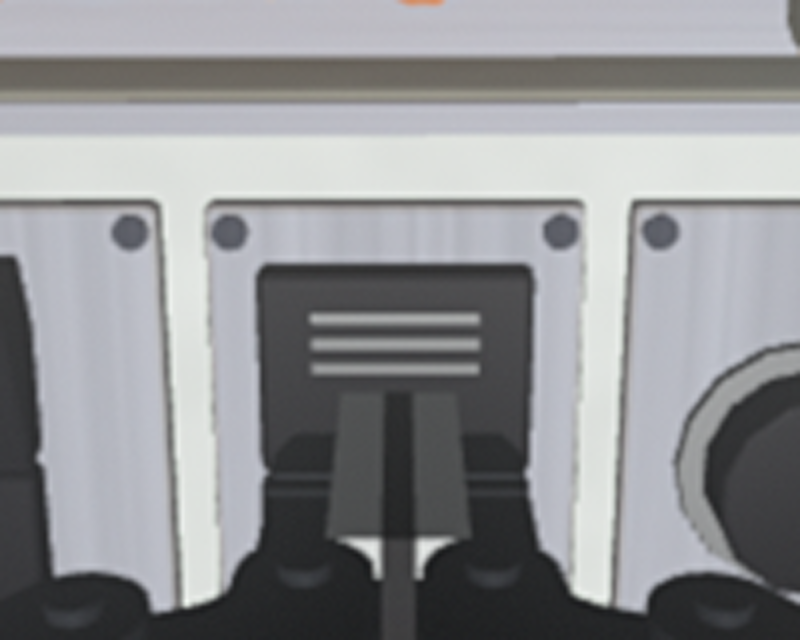

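View pics/scene7c.png

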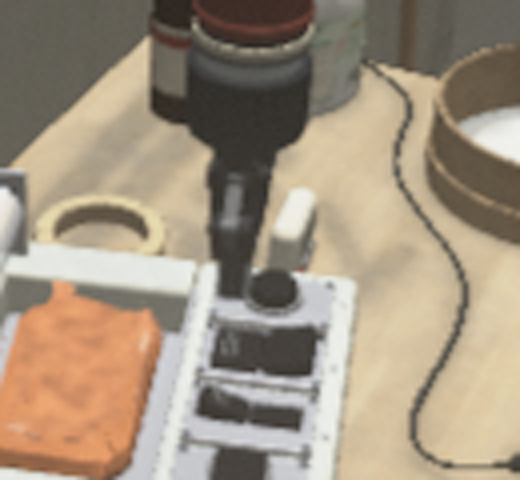

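The wide rocker is on: the far face lies level and the stop gave 18 N. Next is the narrow rocker.

Request:
{"name": "send_rows", "arguments": {"increments": [[[0,-2,0,0,0,0],[0,-4,0,0,0,0],[0,-5.8,0,0,0,0],[0,-6.56,0,0,0,0],[0,-6.56,0,0,0,0],[0,-6.56,0.8,0,0,0],[0,-6.56,1.6,0,0,0],[0,-6.56,2.2,0,0,0],[0,-6.56,2.5,0,0,0],[0,-6.56,2.5,0,0,0]]]}}

```text
time: 9.45
tool_pos: [0.4759, -0.0135, 0.037]
orientation: [0.989, 0.147, -0.002, -0.001]
ft_force: [-1.5, -0.4, -0.4]
opening: 0.0002
```

```bash
python3 - <<'E'
from g import *
for n,b in [("wrist",(140,300,220,420))]:
    a=capture(n)[:,:,::-1]; cv2.imwrite(f"pics/{n}8.png",a)
    cv2.imwrite(f"pics/{n}8c.png",cv2.resize(a[b[0]:b[1],b[2]:b[3]],None,fx=4,fy=4,interpolation=cv2.INTER_CUBIC))
go([.4787-.002,-.0128-.0006,.0205])
E
```

```text
tool shift cm [0.03 0.   1.7 ] pos [ 0.4764 -0.0135  0.0375] yaw 16.971941711501245 F [ 0.4 -0.3  0.9] t 9.5
```

View pics/wrist8c.png

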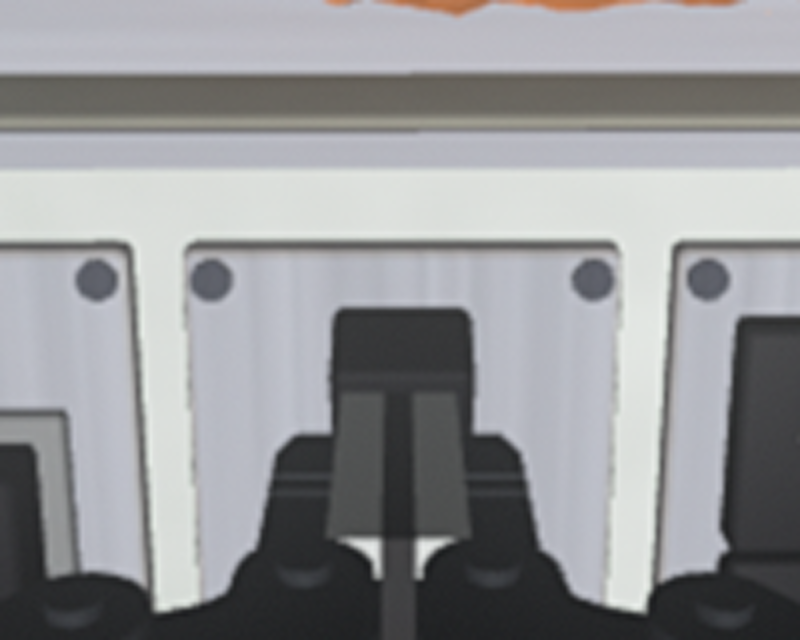

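Request:
{"name": "send_rows", "arguments": {"increments": [[[0,0,0.2,0,0,0],[0,0,0.4,0,0,0],[0,0,0.6,0,0,0],[0,0,0.8,0,0,0],[0,0,1,0,0,0],[0,0,1.2,0,0,0],[0,0,1.35,0,0,0],[0,0,1.5,0,0,0],[0,0,1.65,0,0,0],[0,0,1.7,0,0,0],[0,0,1.7,0,0,0]]]}}

```text
time: 10.6
tool_pos: [0.477, -0.0136, 0.0226]
orientation: [0.989, 0.148, -0.002, -0.001]
ft_force: [-3.5, 1.4, 16.9]
opening: -0.0001
```

The narrow rocker reached the stop at the same depth (z 0.0226) and force. I'll lift off and look.

Request:
{"name": "send_rows", "arguments": {"increments": [[[0,0,0.2,0,0,0],[0,0,0.2,0,0,0],[0,0,-1,0,0,0],[0,0,-2,0,0,0],[0,0,-3,0,0,0],[0,0,-4,0,0,0],[0,0,-4,0,0,0]]]}}

```text
time: 11.3
tool_pos: [0.4785, -0.0139, 0.0643]
orientation: [0.989, 0.148, -0.0, -0.0]
ft_force: [-0.8, -0.0, 0.7]
opening: 0.0001
```

```bash
python3 - <<'E'
from g import *
for n,b in [("scene",(100,220,300,430)),("wrist",(140,300,220,420))]:
    a=capture(n)[:,:,::-1]; cv2.imwrite(f"pics/{n}9.png",a)
    cv2.imwrite(f"pics/{n}9c.png",cv2.resize(a[b[0]:b[1],b[2]:b[3]],None,fx=4,fy=4,interpolation=cv2.INTER_CUBIC))
go([.4955,-.1428,.064])
E
```

```text
tool shift cm [-2.02 12.88 -0.13] pos [ 0.4772 -0.0137  0.0629] yaw 16.986450353693723 F [-0.  -0.1  0.3] t 11.4
```

View pics/wrist9c.png

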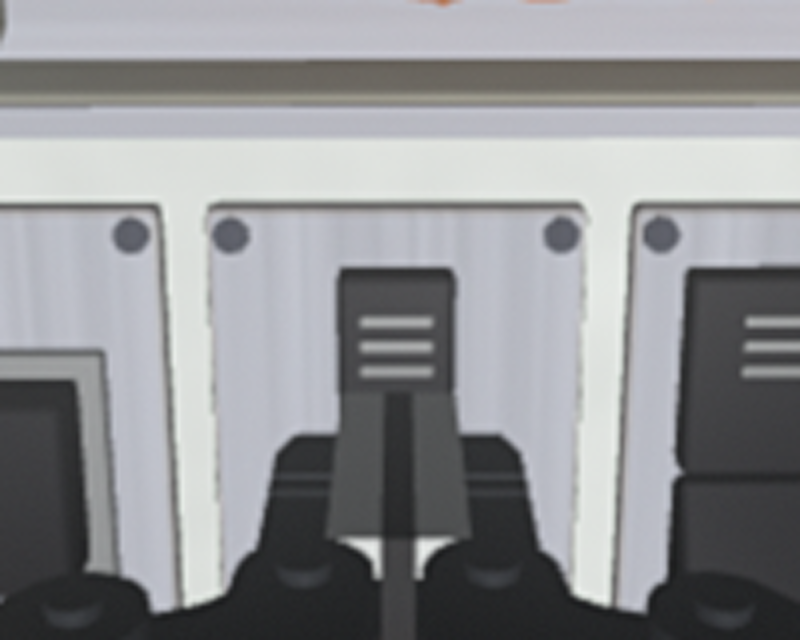

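View pics/scene9c.png

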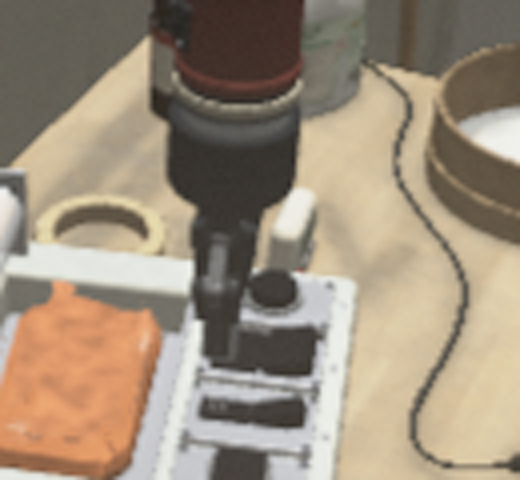

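Both rockers are on. Next is the round button.

Request:
{"name": "send_rows", "arguments": {"increments": [[[-0.3,2,-0.3,0,0,0],[-0.7,4.5,-0.3,0,0,0],[-1.1,7,-0.3,0,0,0],[-1.5,9.5,-0.3,0,0,0],[-1.9,12,-0.2,0,0,0],[-2.02,12.88,0,0,0,0],[-2.02,12.88,0,0,0,0],[-2.02,12.88,0.8,0,0,0],[-2.02,12.88,1.6,0,0,0],[-2.02,12.88,2.2,0,0,0],[-2.02,12.88,2.5,0,0,0],[-2.02,12.88,2.5,0,0,0]]]}}

```text
time: 12.6
tool_pos: [0.4947, -0.1419, 0.0367]
orientation: [0.989, 0.148, -0.002, -0.001]
ft_force: [0.1, -1.0, -0.3]
opening: -0.0002
```

```bash
python3 - <<'E'
from g import *
for n,b in [("scene",(100,220,300,430)),("wrist",(140,300,220,420))]:
    a=capture(n)[:,:,::-1]; cv2.imwrite(f"pics/{n}10.png",a)
    cv2.imwrite(f"pics/{n}10c.png",cv2.resize(a[b[0]:b[1],b[2]:b[3]],None,fx=4,fy=4,interpolation=cv2.INTER_CUBIC))
go([.4955,-.1428,.0257])
E
```

```text
tool shift cm [-0.01  0.03  1.2 ] pos [ 0.4956 -0.1425  0.0377] yaw 17.007893437419124 F [-0.7  0.5  0.7] t 12.7
```

View pics/wrist10.png

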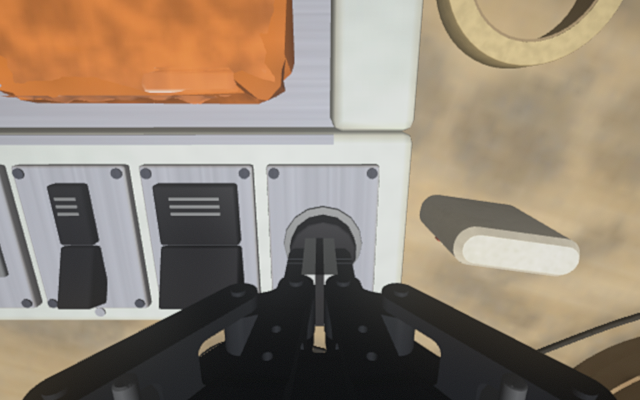

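View pics/scene10c.png

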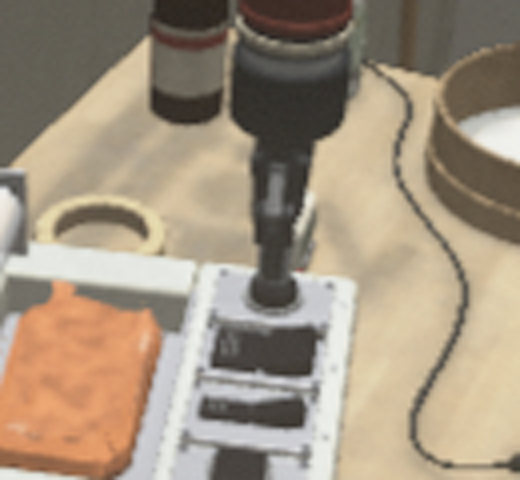

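The fingertips are centred over the round button, and both rockers look on (both far faces are level). I'll press it in now.

Request:
{"name": "send_rows", "arguments": {"increments": [[[0,0,0.2,0,0,0],[0,0,0.4,0,0,0],[0,0,0.6,0,0,0],[0,0,0.8,0,0,0],[0,0,0.95,0,0,0],[0,0,1.1,0,0,0],[0,0,1.25,0,0,0],[0,0,1.35,0,0,0],[0,0,1.45,0,0,0],[0,0,1.45,0,0,0],[0,0,1.45,0,0,0]]]}}

```text
time: 13.8
tool_pos: [0.4958, -0.1427, 0.0257]
orientation: [0.989, 0.148, -0.002, -0.001]
ft_force: [-6.3, 3.0, 17.4]
opening: -0.0002
```

Request:
{"name": "send_rows", "arguments": {"increments": [[[0,0,0.2,0,0,0],[0,0,0.2,0,0,0],[0,0,0.2,0,0,0],[0,0,0.2,0,0,0],[0,0,0.2,0,0,0]]]}}

```text
time: 14.3
tool_pos: [0.4957, -0.1427, 0.0258]
orientation: [0.989, 0.148, -0.002, -0.001]
ft_force: [-5.1, 2.1, 16.1]
opening: 0.0
```

```bash
python3 - <<'E'
from g import *
for n in ["top","wrist"]:
    cv2.imwrite(f"pics/{n}11.png",capture(n)[:,:,::-1])
go([.4955,-.1428,.0257])
E
```

```text
tool shift cm [-0.02  0.    0.01] pos [ 0.4957 -0.1427  0.0258] yaw 17.03390948093781 F [-5.8  1.7 15.3] t 14.4
```

View pics/wrist11.png

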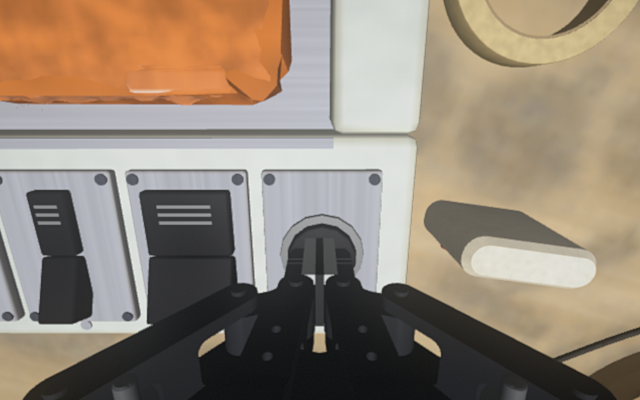

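View pics/top11.png

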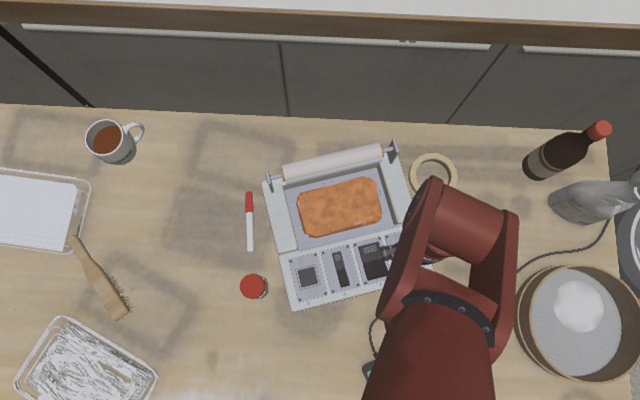

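```bash
python3 -c "
from plant import r
print(r.finish_job())"
```

```text
the job is handed in; nothing more can be done
None
```

I pressed the wide rocker on, then the narrow rocker, then the round button. I handed the job in at about 14.4 s with the closed fingertips still holding the button in.

- **Rockers:** each reached its stop at the same depth, reported z about 0.0226. The wide one read 18 N and the narrow one 17 N. After lifting off, the pictures showed both far faces level.
- **Round button:** it sat at its stop with a steady push of about 15–17 N. The reported z was 0.0257, exactly the depth expected for fully in, and the wrist picture showed it depressed.
- **Surroundings:** the gripper never went over the square button. The spice jar, marker and timer looked unmoved in the last pictures. The arm hid part of the tape roll in the top view, but the visible part looked in place.

**Disagreement:** the real fingertips ended about 38 mm short of the reported TCP. The pictures first suggested 31 mm, and the rocker stop gave 38 mm. I therefore set the depths from contact force and pictures instead of the nominal TCP height.

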